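# Probe the spacers and pick out the blind one

### The job

Some of the spacers in the leaning red rack may not be drilled right through. Take the probe from its stand and push its pin down each bore until it stops or is well past halfway, going from the one nearest the robot to the farthest, and put the probe back upright in its stand, fully home. Put any blind spacer down in the yellow tray, without dropping it from above the tray's rim, leave the through-bored ones in their pockets and do not disturb the other things on the bench.

Things in the scene. Friction and masses are not known exactly. Their poses are not given: they have to be found in the camera images.
- rack: Fixed stand, 110 x 230 mm, red cheeks. Origin on the bench under its middle, y along the row towards the robot, x across it to the robot's left (turned up to 30 degrees), z up. Its grey deck slopes 30 degrees down towards rack -x, so what stands in it leans 30 degrees from vertical, top towards rack -x. Three round pockets in it, 31 mm wide, 15 mm deep, 62 mm apart, each hold a loose plain aluminium spacer, upper end free.
- bore_near (a point): Centre of the upper mouth of the bore of the spacer in the pocket nearest the robot (rack +y), as at the start; the point belongs to the rack and stays when the spacer is gone. z points up out of the bore along its axis, y along the row. Spacer: tube 28 mm outside, 55 mm long (40 mm above the deck), bore 12 mm wide, 0.05 to 0.11 kg; it draws out along the bore axis.
- bore_middle (a point): The same point for the middle pocket. The three spacers look alike: a through bore goes the whole 55 mm (then comes the pocket floor); a blind bore ends in solid metal 25 mm below its mouth. At least one spacer is blind and at least one is through; any pocket may hold either.
- bore_far (a point): The same point for the pocket farthest from the robot (rack -y).
- probe: Loose steel probe, 0.07 kg, standing upright in its stand at the start, point down. Origin at the centre of the pin's point, z up the handle. Pin 5 mm wide, 50 mm long, its last 6 mm tapering to 2.4 mm; then a round collar 22 mm wide, 5 mm thick; then a square handle 16 x 16 mm from 55 to 115 mm above the point, sides along the probe's x and y.
- probe_tip (a point): The pin's point (same place as the probe's origin).
- stand: Fixed black block 56 x 56 x 60 mm high, a vertical 13 mm hole right through its middle to the bench. The probe's collar rests on its top, the pin hanging in the hole, its point 10 mm above the bench. Origin at the centre of its underside.
- stand_hole0 (a point): Centre of the stand's hole at its top face, 60 mm above the bench.
- tray: Fixed yellow open parts bin, 130 (x) x 120 (y) x 45 mm high outside, walls 4 mm, empty. Origin at the centre of its underside.
- tray_in (a point): Centre of the tray's inner floor, 4 mm above the bench; z up.
- screwdriver: Bystander: screwdriver lying on the bench, about 200 mm long. Origin under its middle.
- board: Bystander: small circuit board lying flat, 70 x 50 mm, 15 mm high. Origin under its middle.
- spool: Bystander: wire spool standing on its flange, 60 mm wide, 38 mm high. Origin under its middle.
- jar: Bystander: amber jar with black cap, 52 mm wide, 55 mm high. Origin under its middle.
- meter: Bystander: hand multimeter lying on its back, 150 x 75 x 40 mm. Origin under its middle.
- flask: Bystander: white bottle with black cap, 60 mm wide, 120 mm high. Origin under its middle.

How it is judged:
By the outcome, as a careful person would: the job done as asked, in the order asked, and still so for the second after the job is handed in, with the robot touching nothing.
It also fails if it takes over 64 s, if anything falls off the work surface, if the arm or the gripper's body presses on something with over 40 N, if the wrist force passes 120 N, or if a joint passes its speed limit or range.

### The arm

A 6-joint arm with a two-finger parallel gripper is mounted at the origin on the work surface. World frame = base frame: x ahead of the robot, y to its left, z up, the work surface at z = 0. Lengths are in m, angles in degrees, forces in N, time in s.
With the tool pointing down it reaches from about 0.375 to 0.925 m from the base axis. Payload 5.7 kg.
Tool frame: the origin (TCP) lies midway between the tips of the shut fingers; the grasp point (between the pads) lies behind it (robot.grip_point_offset is the x of the grasp point in the tool frame, in m); x points along the fingers, y is the direction in which the jaws open and shut, and the axes are right-handed (so a half turn about x gives the same grasp; the last joint's range is limited). The gripper opens to 85 mm and grips with 20 to 120 N. Pads are 22 mm wide; open, the fingers measure 114 mm over their backs; the gripper's body (76 mm by 85 mm) begins 54 mm behind the grasp point. The pads swing forward as they close: fully open they stand 13 mm farther back than shut.
Start: joints at [56.774, 20.558, 86.54, -0, 72.909, -6.595], TCP at [0.269, 0.536, 0.231] pointing down, gripper open.
Joint ranges: [-170.27, 170.27], [-57.76, 135], [12.27, 136.19], [-55.21, 235.2], [11.17, 155.16], [-170.74, 170.74]. Speed limits (degrees/s): [136.94, 136.94, 180, 180, 180, 180].

### API

Orientations are given as a 3x3 rotation matrix whose columns are the frame's x, y, z axes.
In Python, from bench import robot, eyes, workorder, readout gives the robot as it stands. The module is installed in compiled form; this text tells all that it offers. Calls block until the motion is done:
- robot.move_ptp(position, orientation): joint-space move of the TCP to a pose.
- robot.move_l(position, rotation=None, speed=0.15): straight line of the TCP; rotation=None keeps the orientation; speed is the mean speed in m/s.
- robot.movej(angles): joint-space move.
- robot.gripper_open() and robot.grasp(grip_force=None): open the fingers fully, or close them until they stop; grip_force is the grip in N (None keeps the last).
- robot.dwell(seconds).
- robot.inverse_kinematics(position, orientation): joint angles nearest the present ones, or None.
- eyes.get_image(name): name is "scene" or "top"; returns a dict with "image" (384x512x3 uint8, red, green, blue), "range_z" (384x512 float32, m along the optical axis (not along the pixel's ray), 0 where there is no reading), "fx", "fy", "cx", "cy" (pixels), "dist_coeffs" ([k1, k2, p1, p2, k3] as OpenCV has them; the pictures are not rectified), "camera_from_world" (4x4, takes a point from world to camera coordinates). Camera axes: x right, y up, looking along -z (the intrinsics and any distortion apply to the point x, -y, -z); pixel columns grow to the right and rows downward; lengths in m; the calibration is good to about 2 mm. A picture is of the moment at which its call begins.
A pose or a line that the arm cannot do raises robot.Unreachable and nothing moves.
- workorder.finish_job(): hands the job in, once; it reports no verdict.
Readings, each from a call of its own:
- readout.read_t(): time.
- readout.read_joint_positions(): joint angles.
- readout.read_joint_velocities(): joint speeds.
- readout.read_joint_efforts(): joint torques, N m.
- readout.read_tool_pos(): TCP position.
- readout.read_eef_rot(): TCP orientation.
- readout.read_wrist_force(): force on the tool from outside, world axes, zero at the start.
- readout.read_ft_torque(): the same for the moment, N m.
- readout.read_finger_gap(): finger opening in m.
Only numpy, scipy, OpenCV 4.12 (cv2) and the standard library are available. Lean on these libraries where they do the work, as an engineer would, in place of code of your own. Each camera call takes 0.05 s, during which the arm holds its last target. There are 200 camera calls.

## Working session

There is one attempt and no reset: what is moved stays moved. The work goes in short steps, each a Python script; the robot and the scene stay as the last script left them, time stands still between calls to the robot, and variables do not carry over. Pictures are saved under pics/ and viewed, about 8 in all and at most 12, crops included, and the job is handed in when it is done.

```bash
mkdir -p pics; ls
cat > h.py <<'E'
import numpy as np, cv2
from bench import robot, eyes, workorder, readout
def shot(n,fn=None):
    d=eyes.get_image(n)
    if fn: cv2.imwrite('pics/'+fn,cv2.cvtColor(d['image'],cv2.COLOR_RGB2BGR))
    d['K']=np.array([[d['fx'],0,d['cx']],[0,d['fy'],d['cy']],[0,0,1.]]); d['D']=np.array(d['dist_coeffs'],float)
    return d
def cloud(d):
    h,w=d['range_z'].shape
    uv=np.stack(np.meshgrid(np.arange(w),np.arange(h)),-1).reshape(-1,1,2).astype(float)
    p=cv2.undistortPoints(uv,d['K'],d['D'])[:,0].reshape(h,w,2)
    z=d['range_z'].astype(float)
    P=np.stack([p[...,0]*z,-p[...,1]*z,-z,np.ones_like(z)],-1)
    W=P@np.linalg.inv(d['camera_from_world']).T
    W[z==0]=np.nan
    return W[...,:3]
def ray(d,uv):
    p=cv2.undistortPoints(np.array(uv,float).reshape(-1,1,2),d['K'],d['D'])[:,0]
    T=np.linalg.inv(d['camera_from_world'])
    r=np.c_[p[:,0],-p[:,1],-np.ones(len(p))]@T[:3,:3].T
    return T[:3,3],r
def onplane(d,uv,n,c):
    o,r=ray(d,uv); n=np.array(n,float)
    return o+r*(((np.array(c)-o)@n)/(r@n))[:,None]
def proj(d,P):
    P=np.atleast_2d(P); c=np.c_[P,np.ones(len(P))]@d['camera_from_world'].T
    c=c[:,:3]*[1,-1,-1]
    return cv2.projectPoints(c,np.zeros(3),np.zeros(3),d['K'],d['D'])[0][:,0]
E
python3 - <<'E'
from h import *
import pickle
for n in('scene','top'):
    d=shot(n); pickle.dump(d,open(n+'0.pkl','wb'))
    T=np.linalg.inv(d['camera_from_world']); print(n,T[:3,3].round(3),(-T[:3,2]).round(3),d['fx'],d['D'])
    print((d['range_z']==0).mean())
    im=cv2.resize(cv2.cvtColor(d['image'],cv2.COLOR_RGB2BGR),(800,600),interpolation=cv2.INTER_CUBIC); cv2.imwrite('pics/%s0.png'%n,im)
print(readout.read_t(),robot.grip_point_offset,readout.read_finger_gap())
E
```

```text
pics
scene [1.475 0.772 1.208] [-0.563 -0.483 -0.671] 498.4203355845081 [-0.15158452  0.          0.          0.          0.        ]
0.016459147135416668
top [0.457 0.012 1.26 ] [ 0.083 -0.019 -0.996] 382.039002566885 [-0.10310593  0.          0.          0.          0.        ]
0.004038492838541667
0.1 -0.0187 0.0852452317002527
```

View pics/top0.png

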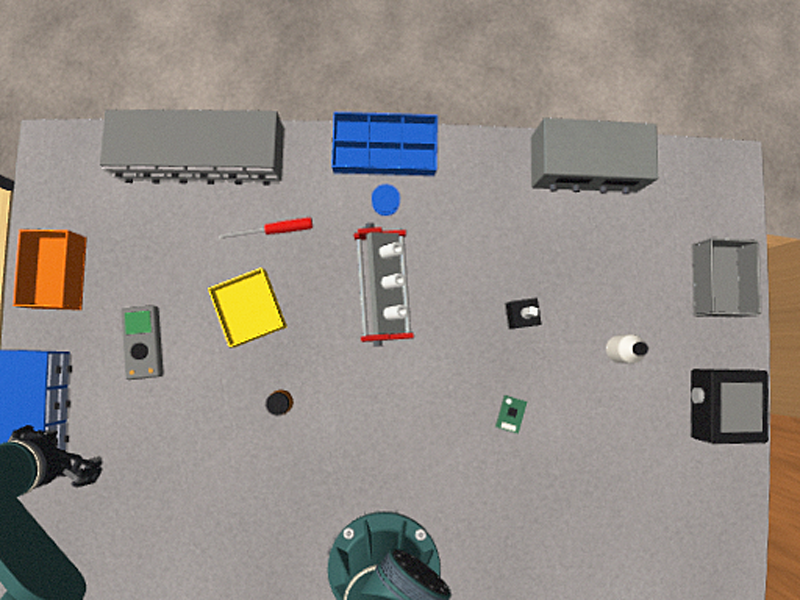

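View pics/scene0.png

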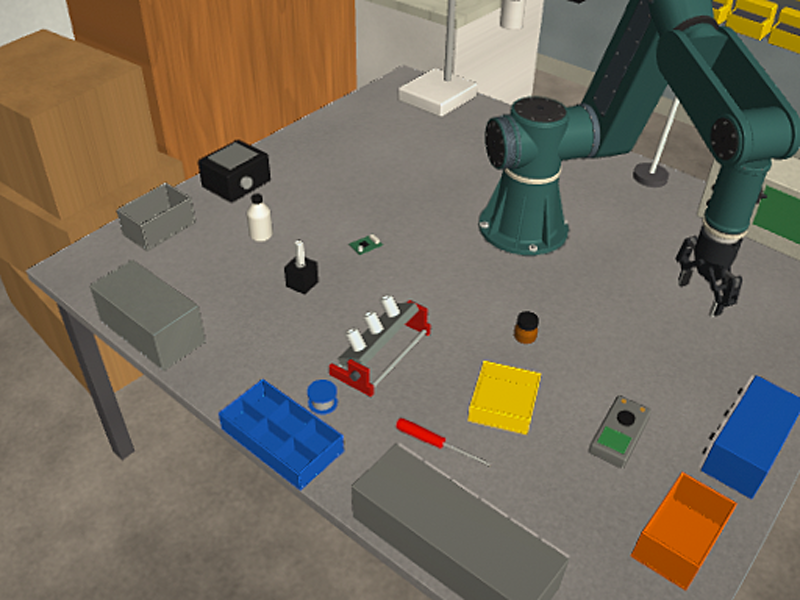

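Top view (800 px scale): rack at (385,285) with spacers at (390,248), (394,281) and (396,312), stand at (523,313), tray at (246,307), board at (512,413), flask at (627,348). The scene view agrees. Next I'll take close crops and cloud measurements.

Run:
```python
from h import *
import pickle
t=pickle.load(open('top0.pkl','rb')); s=pickle.load(open('scene0.pkl','rb'))
C={'top':cloud(t),'scene':cloud(s)}
bgr=lambda d:cv2.cvtColor(d['image'],cv2.COLOR_RGB2BGR)
hsv={k:cv2.cvtColor(d['image'],cv2.COLOR_RGB2HSV) for k,d in(('top',t),('scene',s))}
for k,d in(('top',t),('scene',s)):
    W=C[k];H=hsv[k]
    reg=(np.abs(W[...,1])<1)&(W[...,0]>.2)&(W[...,0]<.95)
    print(k,'bench z',np.nanpercentile(W[reg][:,2],[10,25,50]).round(4))
    y=(H[...,0]>20)&(H[...,0]<35)&(H[...,1]>150)&(W[...,2]<.07)&(W[...,2]>-.02)
    n,l,st,ce=cv2.connectedComponentsWithStats(y.astype(np.uint8)); i=1+np.argmax(st[1:,4]); P=W[l==i]
    rim=P[P[:,2]>.038]; r=cv2.minAreaRect((rim[:,:2]*1000).astype(np.float32)); print('tray',r,np.percentile(P[:,2],[5,95]).round(3))
    wh=(H[...,1]<40)&(H[...,2]>190)&(W[...,2]>.05)&(W[...,2]<.25)&(np.abs(W[...,1])<.5)&(W[...,0]<.9)
    n,l,st,ce=cv2.connectedComponentsWithStats(wh.astype(np.uint8))
    for i in range(1,n):
        if st[i,4]>25: P=W[l==i]; print(st[i],ce[i].round(1),np.median(P,0).round(3),'z',np.percentile(P[:,2],[2,98]).round(3))
    red=((H[...,0]<8)|(H[...,0]>172))&(H[...,1]>150)&(np.abs(W[...,1])<.3)
    n,l,st,ce=cv2.connectedComponentsWithStats(red.astype(np.uint8))
    for i in range(1,n):
        if st[i,4]>25: P=W[l==i]; print('red',st[i],np.median(P,0).round(3),'z',np.percentile(P[:,2],[2,98]).round(3))
    dk=(H[...,2]<60)&(W[...,2]>.05)&(W[...,2]<.07)&(W[...,1]<0)&(W[...,1]>-.5)
    P=W[dk];print('stand',cv2.minAreaRect((P[:,:2]*1000).astype(np.float32)),np.median(P,0).round(3),len(P))
a=cv2.resize(bgr(t)[140:225,220:350],(780,510),interpolation=cv2.INTER_CUBIC)
b=cv2.resize(bgr(s)[145:255,180:280],(545,600),interpolation=cv2.INTER_CUBIC)
cv2.imwrite('pics/a.png',a);cv2.imwrite('pics/b.png',b)
```

```text
top bench z [-0.0019 -0.0001  0.0021]
tray ((532.9620361328125, 296.6276550292969), (129.91993713378906, 120.54103088378906), 22.82124137878418) [0.001 0.046]
[243 155  14   9  75] [248.9 159.6] [0.65  0.006 0.094] z [0.07  0.111]
[244 175  14   9  75] [250.  179.4] [0.589 0.001 0.092] z [0.071 0.11 ]
[246 195  14   9  79] [251.6 199.3] [ 0.528 -0.004  0.093] z [0.069 0.109]
[334 196  10   6  43] [339.  198.6] [ 0.535 -0.268  0.123] z [0.072 0.13 ]
[393 214  16  17 175] [400.  221.6] [ 0.468 -0.474  0.085] z [0.053 0.101]
red [169 139  31  11 203] [0.707 0.219 0.024] z [0.015 0.03 ]
red [227 146  33   7 102] [0.693 0.044 0.053] z [0.022 0.081]
red [231 213  34   6 116] [0.48  0.007 0.035] z [0.027 0.076]
stand ((457.16680908203125, -214.49636840820312), (170.77134704589844, 883.7665405273438), 62.10786437988281) [ 0.528 -0.264  0.061] 326
scene bench z [-0.7435 -0.0021  0.0018]
tray ((536.021728515625, 295.5529479980469), (138.7266845703125, 120.76058197021484), 22.92229652404785) [-0.     0.044]
[419  63  16  42  94] [426.5  83. ] [-0.48   0.152  0.145] z [0.056 0.228]
[159 130  14  15 147] [165.9 137.5] [ 0.48  -0.476  0.077] z [0.052 0.102]
[189 154   6  15  51] [192.2 160.8] [ 0.537 -0.271  0.102] z [0.068 0.13 ]
[245 189  10  14  79] [249.7 195.8] [ 0.536 -0.006  0.091] z [0.068 0.108]
[234 200  11  13  80] [239.3 206.4] [0.598 0.001 0.091] z [0.072 0.109]
[223 211  11  14  85] [227.8 217.6] [0.659 0.008 0.088] z [0.069 0.106]
red [259 194  17  21 154] [0.483 0.035 0.033] z [0.003 0.074]
red [211 230  28  24 313] [0.699 0.037 0.029] z [0.002 0.074]
red [254 268  31  19 240] [0.716 0.22  0.022] z [0.007 0.028]
stand ((339.43310546875, -78.82815551757812), (315.48944091796875, 565.9788818359375), 72.78617858886719) [ 0.542 -0.26   0.06 ] 184
```

View pics/a.png

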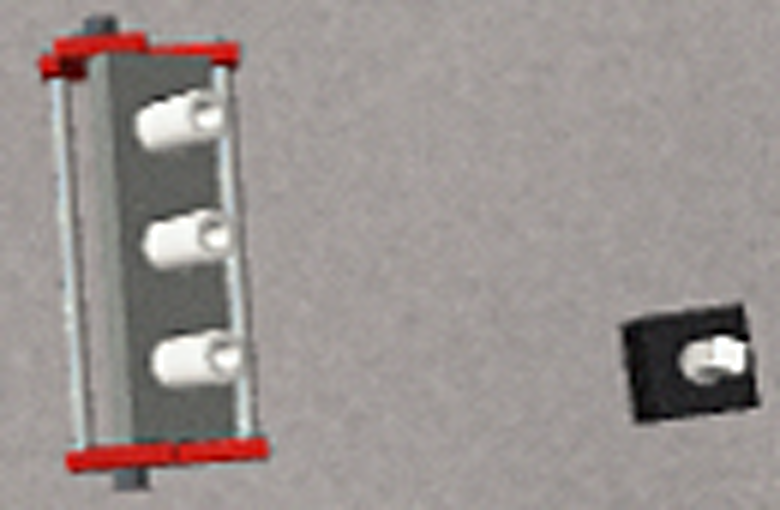

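View pics/b.png

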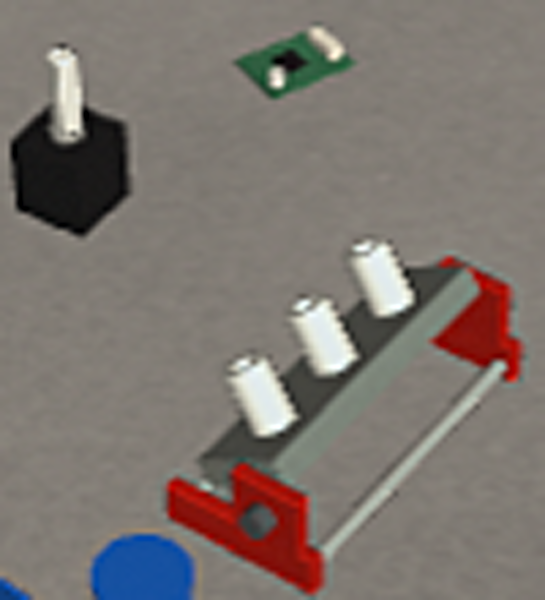

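Crop a (6x, top) shows the three bore mouths at crop (207,113), (214,236) and (228,357), with the probe in the stand at (730,355). Crop b (scene) shows the mouths at (242,367), (306,306) and (368,247). I'll triangulate using silhouette centroids, since a cylinder's silhouette is centrally symmetric about its mid-point.

```bash
cat >> h.py <<'E'
def tri(rays):
    A=np.zeros((3,3));b=np.zeros(3)
    for o,r in rays:
        r=r/np.linalg.norm(r); M=np.eye(3)-np.outer(r,r); A+=M; b+=M@o
    X=np.linalg.solve(A,b); return X,[np.linalg.norm(np.cross(X-o,r/np.linalg.norm(r))) for o,r in rays]
E
python3 - <<'E'
from h import *
import pickle
D={n:pickle.load(open(n+'0.pkl','rb')) for n in('top','scene')}
seeds={'top':[(251.6,199.3),(250,179.4),(248.9,159.6)],'scene':[(249.7,195.8),(239.3,206.4),(227.8,217.6)]}
pr={'top':(339,198.6),'scene':(192.2,160.8)}
R={i:[] for i in range(4)}
F=8
for n,d in D.items():
    g=cv2.cvtColor(d['image'],cv2.COLOR_RGB2GRAY); G=cv2.resize(g,None,fx=F,fy=F,interpolation=cv2.INTER_CUBIC)
    for th in(150,170):
        B=(G>th).astype(np.uint8)
        n_,l,st,ce=cv2.connectedComponentsWithStats(B)
        for i,(u,v) in enumerate(seeds[n]+[pr[n]]):
            k=l[int(v*F)-16:int(v*F)+16,int(u*F)-16:int(u*F)+16]; k=np.bincount(k[k>0]).argmax()
            c=max(cv2.findContours((l==k).astype(np.uint8),0,2)[0],key=cv2.contourArea); c=cv2.convexHull(c)
            m=cv2.moments(c); uv=((m['m10']/m['m00']+.5)/F-.5,(m['m01']/m['m00']+.5)/F-.5)
            print(n,th,i,np.round(uv,2),'area',round(m['m00']/F/F,1),'hullbox',np.array(cv2.boundingRect(c))/F)
            if th==150: o,r=ray(d,[uv]); R[i].append((o,r[0]))
for i in range(4):
    X,e=tri(R[i]); print(i,X.round(4),np.round(e,4))
# stand: top face cloud
for n,d in D.items():
    W=cloud(d); g=d['image'].max(2)
    m=(g<75)&(np.abs(W[...,0]-.535)<.06)&(np.abs(W[...,1]+.265)<.06)&(W[...,2]>.054)&(W[...,2]<.066)
    P=W[m]; print(n,'stand',cv2.minAreaRect((P[:,:2]*1000).astype(np.float32)),P[:,2].mean(),m.sum())
    h=(np.abs(W[...,0]-.535)<.05)&(np.abs(W[...,1]+.265)<.05)&(W[...,2]>.118); P=W[h];print('handle top',P.mean(0).round(4),h.sum(),cv2.minAreaRect((P[:,:2]*1000).astype(np.float32)))
E
```

```text
top 150 0 [251.98 181.3 ] area 863.1 hullbox [242.5  151.25  19.5   62.  ]
top 150 1 [251.98 181.3 ] area 863.1 hullbox [242.5  151.25  19.5   62.  ]
top 150 2 [251.98 181.3 ] area 863.1 hullbox [242.5  151.25  19.5   62.  ]
top 150 3 [338.6  199.25] area 60.1 hullbox [333.75  196.     10.625   7.5  ]
top 170 0 [251.87 189.35] area 410.8 hullbox [244.    175.     16.625  29.   ]
top 170 1 [251.87 189.35] area 410.8 hullbox [244.    175.     16.625  29.   ]
top 170 2 [250.48 158.34] area 124.8 hullbox [242.75  151.375  14.875  13.25 ]
top 170 3 [338.73 199.04] area 52.8 hullbox [334.125 196.125  10.125   6.5  ]
scene 150 0 [249.58 195.36] area 103.2 hullbox [244.625 189.     11.125  14.   ]
scene 150 1 [238.72 206.01] area 110.2 hullbox [233.25  199.75   12.25   13.875]
scene 150 2 [227.44 217.03] area 114.1 hullbox [221.875 210.375  12.625  14.5  ]
scene 150 3 [191.64 161.43] area 83.3 hullbox [188.5   153.875   6.625  17.   ]
scene 170 0 [249.65 195.42] area 94.5 hullbox [244.875 189.25   10.75   13.625]
scene 170 1 [238.83 206.02] area 100.8 hullbox [233.75  199.875  11.625  13.625
[... 187 characters left out ...]
0.0138 0.0138]
1 [ 0.586  -0.0071  0.0789] [0.0019 0.0019]
2 [ 0.6021 -0.0211  0.0292] [0.0189 0.0189]
3 [ 0.5353 -0.2746  0.0965] [0.0014 0.0014]
top stand ((533.971923828125, -273.4324951171875), (53.448028564453125, 57.995361328125), 9.284778594970703) 0.061034501852274804 221
handle top [ 0.5346 -0.2732  0.1259] 30 ((534.4927978515625, -273.336181640625), (15.562504768371582, 15.622771263122559), 73.2015380859375)
scene stand ((536.0014038085938, -275.8517761230469), (65.93828582763672, 59.27204513549805), 7.293740272521973) 0.059769607367571864 131
handle top [ 0.5394 -0.2732  0.1257] 17 ((540.7395629882812, -274.1725158691406), (18.828962326049805, 12.79930305480957), 21.5363826751709)
```

Run:
```python
from h import *
import pickle
D={n:pickle.load(open(n+'0.pkl','rb')) for n in('top','scene')}
seeds={'top':[(251.6,199.3),(250,179.4),(248.9,159.6)],'scene':[(249.7,195.8),(239.3,206.4),(227.8,217.6)]}
W=cloud(D['top']); print('rod z',[W[r,254:262,2].round(3).tolist() for r in(170,189)])
F=8;R={i:[] for i in range(3)}
for n,d in D.items():
    g=cv2.cvtColor(d['image'],cv2.COLOR_RGB2GRAY); G=cv2.resize(g,None,fx=F,fy=F,interpolation=cv2.INTER_CUBIC)
    Z=cv2.resize((cloud(d)[...,2]>.06).astype(np.uint8),None,fx=F,fy=F,interpolation=cv2.INTER_NEAREST)
    n_,l,st,ce=cv2.connectedComponentsWithStats(((G>150)&(Z>0)).astype(np.uint8))
    for i,(u,v) in enumerate(seeds[n]):
        k=l[int(v*F)-16:int(v*F)+16,int(u*F)-16:int(u*F)+16]; k=np.bincount(k[k>0]).argmax()
        c=cv2.convexHull(max(cv2.findContours((l==k).astype(np.uint8),0,2)[0],key=cv2.contourArea))
        m=cv2.moments(c); uv=((m['m10']/m['m00']+.5)/F-.5,(m['m01']/m['m00']+.5)/F-.5)
        print(n,i,np.round(uv,2),'area',round(m['m00']/F/F,1)); o,r=ray(d,[uv]); R[i].append((o,r[0]))
X=[]
for i in range(3): x,e=tri(R[i]); X.append(x); print(i,x.round(4),np.round(e,4))
X=np.array(X); print('spacing',np.linalg.norm(np.diff(X,axis=0),axis=1)); y=X[0]-X[2]; y[2]=0; y/=np.linalg.norm(y)
x=np.array([y[1],-y[0],0]); a=-.5*x+np.sqrt(.75)*np.array([0,0,1]); print('y',y,'a',a)
# deck plane from cloud: height of deck along a
for n,d in D.items():
    W=cloud(d); q=(W-X[1]); s=q@y; t=q@(np.cross(y,a)); h=q@a
    m=(np.abs(np.abs(s)-.031)<.012)&(np.abs(t)<.02)&(h<0)&(h>-.04); P=q[m]
    c=np.linalg.lstsq(np.c_[P@y,P@np.cross(y,a),np.ones(len(P))],P@a,rcond=None)[0]
    print(n,'deck: slopes,height',c.round(4),m.sum())
    for i in range(3):
        Q=W-X[i]; rad=np.hypot(Q@y,Q@np.cross(y,a)); mm=(rad<.0165)&(Q@a>.014)&(Q@a<.03); P=Q[mm]
        print('  top face',i,mm.sum(),np.median(P@a).round(4),'centre',(P@y).mean().round(4),(P@np.cross(y,a)).mean().round(4))
    print
```

```text
rod z [[0.056, 0.056, 0.049, 0.021, 0.018, 0.017, 0.003, 0.003], [0.057, 0.059, 0.057, 0.053, 0.003, 0.019, 0.018, 0.017]]
top 0 [252.83 199.31] area 119.4
top 1 [251.42 179.31] area 119.3
top 2 [249.95 159.5 ] area 114.9
scene 0 [249.6  195.38] area 102.7
scene 1 [238.73 206.  ] area 109.6
scene 2 [227.44 217.03] area 114.0
0 [ 0.5289 -0.01    0.0849] [0.0007 0.0007]
1 [ 0.5909 -0.0043  0.0844] [0.0008 0.0008]
2 [0.6527 0.0018 0.0845] [0.0008 0.0008]
spacing [0.06222707 0.0621821 ]
y [-0.99547794 -0.09499303  0.        ] a [ 0.04749651 -0.49773897  0.8660254 ]
top deck: slopes,height [ 0.0038 -0.004  -0.0187] 166
  top face 0 55 0.0206 centre 0.0013 0.0001
  top face 1 55 0.0209 centre 0.0016 0.0003
  top face 2 55 0.0208 centre 0.0022 0.0004
scene deck: slopes,height [-0.0142 -0.0154 -0.0185] 62
  top face 0 31 0.0194 centre -0.0018 0.0009
  top face 1 33 0.0191 centre -0.0031 0.0012
  top face 2 37 0.0192 centre -0.0012 0.0006
```

Spacing comes out at 62.2 mm, the top faces are 20 mm above the centres, and the two rays miss by 0.8 mm, so this is consistent. Next: save the frames, check reachability, and pick up the probe.

```bash
cat >> h.py <<'E'
OFF=0.0187
yr=np.array([-0.99547794,-0.09499303,0]); xr=np.array([yr[1],-yr[0],0]); a=-.5*xr+np.sqrt(.75)*np.array([0,0,1.])
a/=np.linalg.norm(a); ac=np.cross(yr,a)   # across row, in deck plane
X0=np.array([[.5289,-.0100,.0847],[.5909,-.0042,.0846],[.6528,.0017,.0845]]); M=X0+.02*a
ST=np.array([.535,-.2738,0.]); TR=np.array([.5335,.2964,0.])
def ori(x,j): 
    j=j-x*(j@x); j=j/np.linalg.norm(j); return np.column_stack([x,j,np.cross(x,j)])
dn=np.array([0,0,-1.])
E
python3 - <<'E'
from h import *
P0=ST+[0,0,.108]; 
for s in(1,-1):
    print('jaw',s)
    for nm,G,x,j in [('pick',P0,dn,s*xr),('pickhi',P0+[0,0,.1],dn,s*xr)]+[('prob%d%s'%(i,k),M[i]+h*a,-a,s*ac) for i in range(3) for k,h in(('hi',.108),('lo',.056),('gr',-.008),('out',.09))]+[('trayx',TR+[0,0,.051],dn,s*np.array([np.cos(np.radians(22.8)),np.sin(np.radians(22.8)),0]))]:
        q=robot.inverse_kinematics(G+OFF*x,ori(x,j)); print(nm,None if q is None else np.round(q,0))
E
```

```text
jaw 1
pick [ -34.   30.   95.   -0.   56. -129.]
pickhi [ -34.   23.   89.   -0.   68. -129.]
prob0hi [ -31.   27.   92.   24.   81. -134.]
prob0lo [ -29.   29.   96.   25.   74. -136.]
prob0gr [ -26.   33.  100.   28.   67. -137.]
prob0out [ -30.   28.   93.   24.   78. -135.]
prob1hi [ -28.   31.   85.   25.   83. -130.]
prob1lo [ -26.   33.   88.   26.   77. -131.]
prob1gr [ -23.   36.   92.   28.   70. -133.]
prob1out [ -27.   32.   86.   25.   81. -131.]
prob2hi [ -25.   35.   77.   26.   85. -126.]
prob2lo [ -23.   37.   80.   27.   79. -127.]
prob2gr [ -21.   40.   84.   28.   73. -129.]
prob2out [ -24.   36.   78.   26.   83. -127.]
trayx [23. 35. 95. -0. 50. -0.]
jaw -1
pick [-34.  30.  95.  -0.  56.  51.]
pickhi [-34.  23.  89.  -0.  68.  51.]
prob0hi [-31.  27.  92.  24.  81.  46.]
prob0lo [-29.  29.  96.  25.  74.  44.]
prob0gr [-26.  33. 100.  28.  67.  43.]
prob0out [-30.  28.  93.  24.  78.  45.]
prob1hi [-28.  31.  85.  25.  83.  50.]
prob1lo [-26.  33.  88.  26.  77.  49.]
prob1gr [-23.  36.  92.  28.  70.  47.]
prob1out [-27.  32.  86.  25.  81.  49.]
prob2hi [-25.  35.  77.  26.  85.  54.]
prob2lo [-23.  37.  80.  27.  79.  53.]
prob2gr [-21.  40.  84.  28.  73.  51.]
prob2out [-24.  36.  78.  26.  83.  53.]
trayx None
```

Run:
```python
from h import *
R=ori(dn,-xr); G=ST+[0,0,.108]+OFF*dn
robot.move_ptp(G+[0,0,.13],R); print(readout.read_t())
robot.move_l(G,speed=.12); print(readout.read_t(),readout.read_wrist_force())
robot.grasp(grip_force=60); print(readout.read_t(),readout.read_finger_gap(),readout.read_tool_pos(),readout.read_wrist_force())
robot.move_l(G+[0,0,.09],speed=.2); print(readout.read_t(),readout.read_tool_pos(),readout.read_wrist_force(),readout.read_finger_gap())
robot.move_ptp(M[0]+.113*a-OFF*a,ori(-a,-ac)); print(readout.read_t(),readout.read_tool_pos(),readout.read_wrist_force())
import pickle
for n in('scene','top'): d=shot(n); pickle.dump(d,open(n+'1.pkl','wb'))
d=pickle.load(open('scene1.pkl','rb')); b=cv2.cvtColor(d['image'],cv2.COLOR_RGB2BGR)[130:230,190:310]
c=cv2.cvtColor(pickle.load(open('top1.pkl','rb'))['image'],cv2.COLOR_RGB2BGR)[140:240,210:310]
cv2.imwrite('pics/c.png',np.hstack([cv2.resize(b,(430,358),interpolation=cv2.INTER_CUBIC),cv2.resize(c,(358,358),interpolation=cv2.INTER_CUBIC)]))
```

```text
3.0917
4.325 [ 0.72735028  0.21910644 -0.60522682]
4.9583 0.01665219249547248 [ 0.53512661 -0.27386082  0.08961668] [-0.43965759  0.73035035  3.69036248]
5.5583 [ 0.53443253 -0.27343351  0.17850274] [-0.25072273 -0.09076775 -0.80836237] 0.016392112977015413
6.3667 [ 0.53408363 -0.06762935  0.1826985 ] [-0.3601545  -0.09445913 -0.38972103]
```

View pics/c.png

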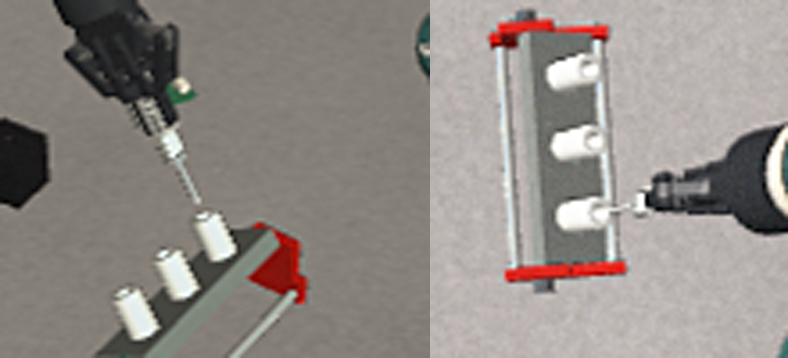

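The probe is held (gap 16.4 mm) with the pin point just above the near mouth: scene crop about (200,203), mouth about (209,214). I'll check the lateral alignment by comparing the measured pin edge with its predicted projection.

Run:
```python
from h import *
import pickle
tcp=readout.read_tool_pos(); Rr=readout.read_eef_rot(); x=Rr[:,0]; print('axis err',np.degrees(np.arccos(-x@a)),'cmd err',(tcp-(M[0]+.0943*a)).round(4))
for n in('scene','top'):
    d=pickle.load(open(n+'1.pkl','rb')); g=cv2.cvtColor(d['image'],cv2.COLOR_RGB2GRAY).astype(float)
    old=cv2.cvtColor(pickle.load(open(n+'0.pkl','rb'))['image'],cv2.COLOR_RGB2GRAY).astype(float)
    df=np.abs(g-old)
    print(n,'mouth',proj(d,M[0]).round(1))
    for s in (.004,.012,.02,.028,.036,.044):   # along pin from tip
        p=proj(d,tcp+x*(.0796-s))[0]; p2=proj(d,tcp+x*(.0796-s-.004))[0]
        t=(p2-p)/np.linalg.norm(p2-p); nn=np.array([-t[1],t[0]])
        k=np.arange(-4,4.01,.25); q=(p+k[:,None]*nn).astype(np.float32)
        v=cv2.remap(df.astype(np.float32),q[None,:,0],q[None,:,1],cv2.INTER_LINEAR)[0]; w=np.clip(v-.4*v.max(),0,None)
        dist=float(np.linalg.norm(d['camera_from_world'][:3,:3]@tcp+d['camera_from_world'][:3,3]))
        print(s,p.round(1),'off px',round((w@k)/w.sum(),2),'mm',round((w@k)/w.sum()*dist/d['fx']*1000,1),'max',v.max())
    print('normal dir',nn.round(2))
```

```text
axis err 0.09990328009147678 cmd err [ 0.0001 -0.0009 -0.0003]
scene mouth [[247.4 190.4]]
0.004 [244.8 185.7] off px -0.08 mm -0.3 max 56.242188
0.012 [243.8 183.6] off px 0.1 mm 0.3 max 48.015625
0.02 [242.9 181.6] off px 0.09 mm 0.3 max 49.45117
0.028 [241.9 179.6] off px 0.09 mm 0.3 max 55.710938
0.036 [240.9 177.5] off px 0.08 mm 0.3 max 48.25
0.044 [239.9 175.4] off px -0.21 mm -0.7 max 46.507812
normal dir [ 0.9  -0.44]
top mouth [[256.4 198.6]]
0.004 [260. 198.] off px -0.04 mm -0.1 max 74.0
0.012 [261.4 197.8] off px 0.2 mm 0.6 max 85.63086
0.02 [262.9 197.5] off px -0.36 mm -1.0 max 38.722656
0.028 [264.3 197.3] off px -0.4 mm -1.1 max 60.57617
0.036 [265.8 197. ] off px -0.25 mm -0.7 max 35.831055
0.044 [267.3 196.8] off px 0.53 mm 1.5 max 85.663086
normal dir [0.17 0.99]
```

Measured offsets are within about 1 mm. Probing the near bore.

```bash
cat >> h.py <<'E'
L=.0796
def probe(i):
    tp=lambda p:M[i]+(L-p)*a
    robot.dwell(.1); f0=np.array(readout.read_wrist_force())
    ax=lambda:(np.array(readout.read_wrist_force())-f0)
    depth=lambda:((M[i]-np.array(readout.read_tool_pos()))@a+L)*1e3
    blind=None
    for p in(.002,.010,.019,.021,.023,.0245,.026,.0275,.029,.031,.042):
        robot.move_l(tp(p),speed=.08 if p<.02 or p>.04 else .03)
        f=ax(); fa=f@a; print(i,'cmd %.1f depth %.1f axial %.1f lat %.1f,%.1f'%(p*1e3,depth(),fa,f@yr,f@ac),readout.read_t())
        if fa>8 or np.linalg.norm(f)>15: blind=p<.0395; break
    else: blind=False
    robot.move_l(tp(-.015),speed=.15); print('t',readout.read_t(),'gap',readout.read_finger_gap())
    return blind
E
python3 -c "
from h import *
print(probe(0))"
```

```text
0 cmd 2.0 depth 2.5 axial -0.3 lat -1.1,-0.3 6.925
0 cmd 10.0 depth 10.3 axial 0.1 lat -1.2,0.3 7.175
0 cmd 19.0 depth 19.4 axial -0.2 lat 0.1,0.9 7.4333
0 cmd 21.0 depth 20.9 axial -0.9 lat -1.2,-0.6 7.6833
0 cmd 23.0 depth 23.1 axial -1.1 lat -0.7,0.3 7.9333
0 cmd 24.5 depth 24.6 axial 0.3 lat -0.6,-0.4 8.1833
0 cmd 26.0 depth 26.1 axial -0.3 lat -0.2,-0.0 8.4333
0 cmd 27.5 depth 27.6 axial 0.0 lat -0.8,0.9 8.6833
0 cmd 29.0 depth 29.1 axial 0.2 lat 0.2,-0.2 8.9333
0 cmd 31.0 depth 31.2 axial -0.8 lat -1.0,1.1 9.1833
0 cmd 42.0 depth 42.6 axial -0.2 lat 0.3,1.0 9.4667
t 10.0 gap 0.01626835861129803
False
```

Near is through: 42.6 mm with no contact, and anywhere outside the bore the pin would have met the deck at 40 mm. On to middle and far.

```bash
python3 -c "
from h import *
for i in(1,2):
    robot.move_l(M[i]+(L+.015)*a,speed=.15); print(probe(i))"
```

```text
1 cmd 2.0 depth 2.9 axial 0.2 lat 0.4,1.3 11.0333
1 cmd 10.0 depth 10.6 axial -0.6 lat -0.2,0.1 11.2833
1 cmd 19.0 depth 19.6 axial -0.7 lat 1.3,0.4 11.5417
1 cmd 21.0 depth 21.0 axial -1.0 lat 0.6,1.2 11.7917
1 cmd 23.0 depth 23.1 axial -0.9 lat 0.4,0.5 12.0417
1 cmd 24.5 depth 24.6 axial -0.5 lat 1.1,1.3 12.2917
1 cmd 26.0 depth 26.1 axial -0.1 lat 0.9,-0.1 12.5417
1 cmd 27.5 depth 27.6 axial -0.9 lat 1.1,0.5 12.7917
1 cmd 29.0 depth 29.1 axial -0.2 lat 0.5,0.3 13.0417
1 cmd 31.0 depth 31.2 axial -0.3 lat 0.5,0.7 13.2917
1 cmd 42.0 depth 42.8 axial -0.9 lat 0.3,-0.5 13.575
t 14.1083 gap 0.016255164836455206
False
2 cmd 2.0 depth 2.9 axial -0.3 lat -1.2,-0.3 15.1417
2 cmd 10.0 depth 10.6 axial -0.1 lat -0.4,-1.1 15.3917
2 cmd 19.0 depth 19.8 axial -0.7 lat -0.3,-0.4 15.65
2 cmd 21.0 depth 21.0 axial 0.2 lat -0.3,-0.3 15.9
2 cmd 23.0 depth 23.1 axial -0.7 lat -0.9,-0.3 16.15
2 cmd 24.5 depth 24.5 axial -1.1 lat -0.1,0.1 16.4
2 cmd 26.0 depth 25.4 axial 5.4 lat -0.4,0.7 16.65
2 cmd 27.5 depth 26.0 axial 9.5 lat 0.7,1.5 16.9
t 17.3333 gap 0.016588823666905412
True
```

Only the far spacer is blind; the pin stopped at 25 mm. Returning the probe to its stand.

Run:
```python
from h import *
robot.move_l(M[2]+(L+.05)*a,speed=.2)
G=ST+[0,0,.0896]; R=ori(dn,-xr)
robot.move_ptp(G+[0,0,.09],R); robot.dwell(.1); f0=np.array(readout.read_wrist_force()); print(readout.read_t(),readout.read_tool_pos())
robot.move_l(G+[0,0,.006],speed=.12); print(readout.read_wrist_force()-f0)
for z in(.003,.0015,.0005,-.0005,-.0012):
    robot.move_l(G+[0,0,z],speed=.03); f=readout.read_wrist_force()-f0; print(z,readout.read_tool_pos(),f.round(1))
    if f[2]>5: break
robot.gripper_open(); print(readout.read_t())
robot.move_l(G+[0,0,.12],speed=.2)
import pickle
for n in('scene','top'): d=shot(n); pickle.dump(d,open(n+'2.pkl','wb')); 
W=cloud(d); h=(np.abs(W[...,0]-.535)<.03)&(np.abs(W[...,1]+.2738)<.03)&(W[...,2]>.118)&(W[...,2]<.135); print('handle top',W[h].mean(0).round(4),h.sum())
robot_t=readout.read_t(); print(robot_t)
d=pickle.load(open('scene2.pkl','rb')); cv2.imwrite('pics/d.png',cv2.resize(cv2.cvtColor(d['image'],cv2.COLOR_RGB2BGR)[100:240,150:310],(640,560),interpolation=cv2.INTER_CUBIC))
```

```text
18.6833 [ 0.53589374 -0.2731052   0.17920836]
[ 1.46020711  0.42924445 -0.9682163 ]
0.003 [ 0.53524261 -0.27395328  0.09307959] [-0.   0.3 -0.6]
0.0015 [ 0.53499971 -0.27381233  0.09116536] [ 0.9 -0.6 -0.4]
0.0005 [ 0.53492929 -0.27375316  0.09003288] [ 0.1  0.2 -1.2]
-0.0005 [ 0.53510562 -0.27395711  0.08960792] [-0.7  0.9  4. ]
-0.0012 [ 0.53514179 -0.27395022  0.08956325] [-2.6  2.  10.4]
21.4583
handle top [ 0.5304 -0.267   0.1235] 3
22.3167
```

View pics/d.png

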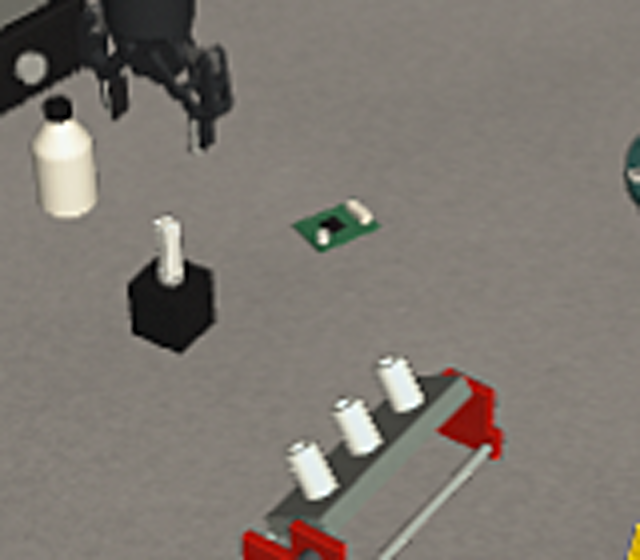

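Probe stands upright and home in the stand (crop ~(168,250)) with the collar on top; the rack and bystanders are unmoved. Now draw the far spacer.

Run:
```python
from h import *
R=ori(-a,-ac); g=.010; G=M[2]-(g+OFF)*a
robot.move_ptp(G+.09*a,R); robot.move_l(G,speed=.15); print(readout.read_t(),readout.read_wrist_force().round(1))
robot.grasp(grip_force=50); print('gap',readout.read_finger_gap(),readout.read_tool_pos()-G,readout.read_wrist_force().round(1))
if abs(readout.read_finger_gap()-.028)<.003:
    robot.move_l(G+.03*a,speed=.08); print('gap',readout.read_finger_gap(),readout.read_wrist_force().round(1))
    robot.move_l(G+.09*a,speed=.2); print(readout.read_t(),readout.read_finger_gap())
    q0=np.array(readout.read_joint_positions())
    best=[]
    for an in(67.8,-22.2,157.8,247.8):
        j=np.array([np.cos(np.radians(an)),np.sin(np.radians(an)),0]); q=robot.inverse_kinematics(TR+[0,0,.032],ori(dn,j))
        if q is not None: best.append((np.abs(np.array(q)-q0).max(),an))
    an=min(best)[1]; print(best); j=np.array([np.cos(np.radians(an)),np.sin(np.radians(an)),0])
    robot.move_ptp(TR+[0,0,.15],ori(dn,j)); print(readout.read_t(),readout.read_finger_gap())
    shot('scene','e0.png'); im=cv2.imread('pics/e0.png'); cv2.imwrite('pics/e.png',cv2.resize(im[120:300,180:400],(733,600),interpolation=cv2.INTER_CUBIC))
```

```text
24.0917 [-0.7  0.2  0.2]
gap 0.025745266161405538 [ 0.0003358  -0.00043184  0.00039724] [-1.  -2.6  2.7]
gap 0.026030105434474954 [-0.6  0.2 -1.5]
25.6333 0.025759472823064324
[(np.float64(98.29552284793206), 67.8), (np.float64(46.529741815914605), -22.2), (np.float64(188.29552284793206), 157.8), (np.float64(81.70447715206797), 247.8)]
27.0 0.025756435401104307
```

View pics/e.png

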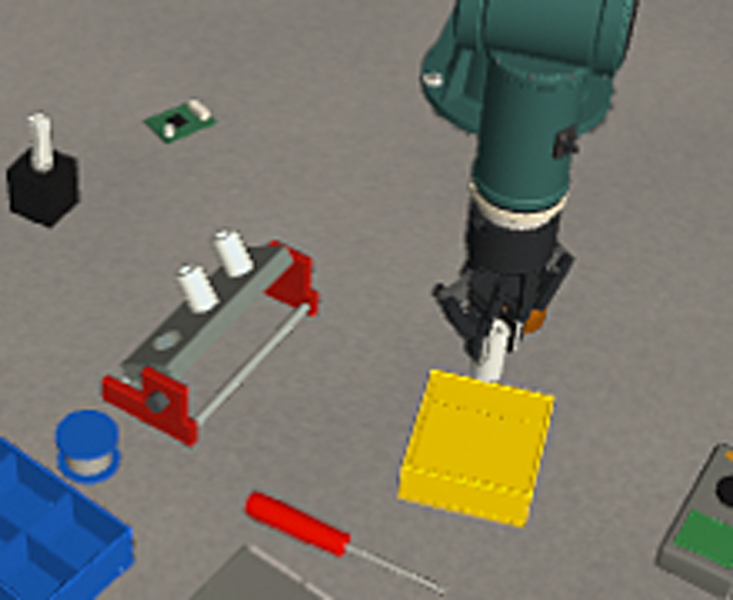

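The spacer is out and held above the tray at (492,350). The far pocket (167,341) is empty and the other two spacers are in place. Lowering it into the tray.

Run:
```python
from h import *
robot.dwell(.1); f0=np.array(readout.read_wrist_force())
z0=.004+.055-.010-OFF
robot.move_l(TR+[0,0,z0+.006],speed=.12); print(z0,(readout.read_wrist_force()-f0).round(1))
for dz in np.arange(.004,-.0051,-.001):
    robot.move_l(TR+[0,0,z0+dz],speed=.02); f=readout.read_wrist_force()-f0; print(round(dz,4),readout.read_tool_pos()[2].round(4),f.round(1))
    if f[2]>4: break
robot.gripper_open(); print(readout.read_t())
robot.move_l(TR+[0,0,.2],speed=.2); print(readout.read_t(),readout.read_wrist_force().round(1))
d=shot('scene','f0.png'); d2=shot('top','g0.png')
W=cloud(d); H=d['image'].min(2); m=(H>170)&(np.abs(W[...,0]-TR[0])<.07)&(np.abs(W[...,1]-TR[1])<.07)&(W[...,2]<.08); print('spacer',np.median(W[m],0).round(3),'z max',np.percentile(W[m][:,2],95).round(4),m.sum())
f=cv2.resize(cv2.imread('pics/f0.png')[120:300,180:400],(489,400),interpolation=cv2.INTER_CUBIC); g=cv2.resize(cv2.imread('pics/g0.png')[130:270,70:370],(800,373))[:,:310] if 0 else cv2.resize(cv2.imread('pics/g0.png')[140:260,110:205],(310,400),interpolation=cv2.INTER_CUBIC)
cv2.imwrite('pics/f.png',np.hstack([f,g]))
```

```text
0.030299999999999994 [ 0.6 -0.9  0.1]
0.004 0.0348 [-0.2 -0.7 -0.2]
0.003 0.0334 [-0.4 -0.   0.5]
0.002 0.0322 [-0.3 -0.1 -0.6]
0.001 0.0312 [ 1.3 -1.7  0. ]
0.0 0.0306 [-0.6 -1.3  4.2]
30.1083
31.1083 [ 0.1  0.1 -1.2]
spacer [0.541 0.299 0.047] z max 0.0609 95
```

View pics/f.png

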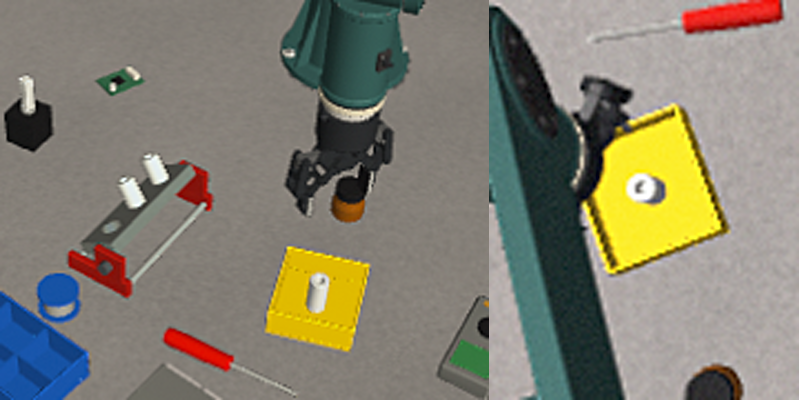

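The spacer stands upright in the middle of the tray (317,293), its top at about 60 mm as expected. One last numeric check that the probe is home, then hand in.

Run:
```python
from h import *
import pickle
d=shot('top'); W=cloud(d)
h=(np.abs(W[...,0]-.535)<.03)&(np.abs(W[...,1]+.2738)<.03)&(W[...,2]>.112); print('handle top',W[h].mean(0).round(4),h.sum())
for i in(0,1):
    Q=W-M[i]; m=(np.hypot(Q@yr,Q@ac)<.0165)&(np.abs(Q@a)<.008); print('spacer',i,np.median((Q@a)[m]).round(4),m.sum())
if h.sum()>15 and abs(np.median(W[h][:,2])-.125)<.004: workorder.finish_job(); print('done',readout.read_t())
```

```text
handle top [ 0.535  -0.2708  0.1238] 36
spacer 0 0.0003 60
spacer 1 0.0 61
the job is handed in; nothing more can be done
the job is handed in; nothing more can be done
```

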